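# Weight the clamp open and slide the plate under it

### The job

Get the sprung yellow clamp ready for me: stand the brass weight in the pan on the clamp's tail so that the arm stays open, then slide the red lug plate, lug end trailing, under the raised rubber pad, flat on the plywood bed and straight up to the aluminium stop strip. Leave the weight in the pan and the plate there, and leave the white plate where it lies.

Things in the scene. Friction and masses are not known exactly. Their poses are not given: they have to be found in the camera images.
- clamp_arm (a joint): The sprung yellow arm, a see-saw 235 mm long, 30 wide, 10 thick, on a level pivot 77 mm above the table. 0 = closed (pad down on the bed), 0.24 rad = fully open (pad about 30 mm above the bed). A spring shuts it; about 4 N down on the tail pan opens it, damped. With the weight let go in the pan, the tail sinks about 24 mm within a second and stays down.
- pan_center (a point): Centre of the floor of the round steel pan on the arm's tail (inside radius 44 mm, rim 8 mm above the floor). With the arm closed it is about 86 mm above the table and its floor tilts 0.12 rad, outer side up; open, it tilts as much the other way. This point turns with the arm.
- stop_mid (a point): Middle of the stop strip's face (strip 80 mm long, 6 high) at the bed's top, 12 mm above the table. Fixed. Its +y points level along the arm, toe to tail: slide the plate along +y. Bed 110 mm wide, from 155 mm before the stop to 145 past it. Rubber pad (28 mm diameter) centred 35 mm before the stop, arm's end 50 before it; pivot 85 past it, pan centre 185 past it.
- weight_center (a point): Brass bench weight, 0.8 kg: base 60 mm diameter and 34 mm high, above it a short neck and a grip knob 26 mm diameter from 44 to 64 mm above its underside. This point is on its axis, 32 mm above its underside.
- red_lug (a point): Red lug plate, aluminium, 0.24 kg, flat on the table: base 60 mm (x) by 150 (y), 8 thick, with an upright lug 10 mm thick (x), 40 long (y), top 46 mm above the underside, on the centre line near the rear. This point is the lug's centre, 27 mm above the underside. Its +y points to the front edge, 130 mm ahead of this point; the rear edge is 20 mm behind.
- white_lug (a point): White lug plate, the same shape as the red one, same point and axes. Not wanted: leave it alone. Red and white may change places.
Not all that is in view belongs to the job. Of the things shaped like the part that bears red_lug, the red one is meant. There is more than one size of the part that bears weight_center; the job needs the larger.

How it is judged (in metres and radians):
On the way:
1. the weight stands in the pan, let go, and holds the arm open (value of joint clamp_arm above 0.2 rad and horizontal distance between weight_center and pan_center below 0.03 m and angle between weight_center's own z axis and vertical below 0.3 rad and contact force between the fingers and weight below 0.2 N), for 0.2 s.
At the end, for the whole second after the job is handed in: The weight stands upright in the pan (within 30 mm of its centre) and holds the arm over 0.2 rad open; the red plate lies flat on the bed under the pad, front edge within 16 mm of the stop, lug within 18 mm of the centre line, turned less than 0.19 rad; all let go (value of joint clamp_arm above 0.2 rad and horizontal distance between weight_center and pan_center below 0.03 m and angle between weight_center's own z axis and vertical below 0.3 rad and x of red_lug in the frame of stop_mid between -0.018 and 0.018 m and y of red_lug in the frame of stop_mid between -0.146 and -0.115 m and z of red_lug in the frame of stop_mid between 0.02 and 0.034 m and angle between red_lug's own z axis and vertical below 0.06 rad and angle between the y axis of red_lug and the y axis of stop_mid, either way round below 0.19 rad); the robot touches nothing.
It fails at once if the white plate is moved more than 30 mm (distance of white_lug from where it was at the start of the episode above 0.03 m).
It also fails if it takes over 58 s, if anything falls off the work surface, if the arm or the gripper's body presses on something with over 40 N, if the wrist force passes 120 N, or if a joint passes its speed limit or range.

### The arm

A 6-joint arm with a two-finger parallel gripper is mounted at the origin on the work surface. World frame = base frame: x ahead of the robot, y to its left, z up, the work surface at z = 0. Lengths are in m, angles in degrees, forces in N, time in s.
With the tool pointing down it reaches from about 0.3 to 0.75 m from the base axis. Payload 8.5 kg.
Tool frame: the origin (TCP) lies between the finger pads; the fingertips stand env.finger_overhang ahead of it and the grasp point (between the pads) lies 2 mm behind it (env.finger_overhang is the distance from the TCP to the fingertips, in m); z points along the fingers, y is the line along which they close (so a half turn about z gives the same grasp; the last joint's range is limited). The gripper opens to 85 mm and grips with 20 to 120 N. Pads are 22 mm wide; open, the fingers measure 114 mm over their backs; the gripper's body (76 mm by 85 mm) begins 54 mm behind the grasp point. The pads swing forward as they close: fully open they stand 13 mm farther back than shut.
Start: joints at [53.612, 21.807, 74.336, -0, 83.858, -12.336], TCP at [0.224, 0.502, 0.248] pointing down, gripper open.
Joint ranges: [-178.18, 178.18], [-50.72, 133.34], [12.68, 142.11], [-81.47, 261.47], [9.98, 163.14], [-165.26, 165.26]. Speed limits (degrees/s): [136.94, 136.94, 180, 180, 180, 180].

### API

Orientations are given as a 3x3 rotation matrix whose columns are the frame's x, y, z axes.
In Python, from rig import env gives the robot as it stands. The module is installed in compiled form; this text tells all that it offers.
- The arm moves only by the tool jog_arm, never from a script. Its arguments are lists of equal length, an entry for each row: "hand": the finger opening in m, from 0 to 0.0854; "travel": the shift along the world's x, y, z in m, a list of three; "yaw": the turn about the world's z in rad. A call has exactly 5 rows; each row shifts and turns the commanded pose from where the row before left it; what a row does not reach is not made up. A row lasts 1/8 s, in which the tool goes at most 62.5 mm and 10.7 degrees, less where a joint would pass 70% of its speed; a pose out of reach is approached as far as the arm can. A call is refused whole if a number of a shift passes 0.0625 or a number of a turn 0.188, either way. A call with a gripper value outside its range is refused whole. The fingers move at their own pace and stop on an object; "grip_force" is the grip in N (left out, the last holds). Time passes only in rows, so rows that do not move let the fingers close, or fill a call up. It gives the time, the measured TCP pose, the force, the opening and the grip force at its end, in the units of the state.
- env.observe(): the state, without advancing time (a new reading comes with each control period).
- env.get_image(name): name is "side" or "top"; returns the picture (420x560x3 uint8, red, green, blue); there is no depth.
- env.calibration(name): a dict with "fx", "fy", "cx", "cy" (pixels), "position" and "rotation" of the camera in the world. Camera axes: x right, y down, z forward; pixel columns grow to the right and rows downward; lengths in m; the calibration is good to about 2 mm. A picture is of the moment at which its call begins. calibration takes no time and is no camera call.
- env.close_job(): hands the job in; it is judged then, once.
The state is a dict: "time_s": time; "q": joint angles; "qvel": joint speeds; "joint_efforts": joint torques, N m; "position": TCP position; "tool_rot": TCP orientation; "ft_force": force on the tool from outside, world axes, zero at the start; "wrist_torque": the same for the moment, N m; "grip_width": finger opening in m; "gripper_force": force on a finger pad.
Only numpy, scipy, OpenCV 4.12 (cv2) and the standard library are available. Lean on these libraries where they do the work, as an engineer would, in place of code of your own. Each camera call takes 0.05 s, during which the arm holds its last target. There are 200 camera calls.

## Working session

There is one attempt and no reset: what is moved stays moved. The work goes in short steps, Python scripts to look and compute and a tool call to move; the robot and the scene stay as the last step left them, time stands still between calls to the robot, and variables do not carry over. Pictures are saved under pics/ and viewed, at most 10 in all, crops included, and the job is handed in when it is done.

Besides the shell and the picture viewer there is one more tool, called as name(argument=value, ...), one argument or row to a line, values as JSON. jog_arm: Moves the arm, as the interface text tells. Its arguments: {"type":"object","properties":{"hand":{"type":"array"},"travel":{"type":"array"},"yaw":{"type":"array"},"grip_force":{"type":"number"}},"required":["hand","travel","yaw"]}

```bash
mkdir -p pics; cat > h.py <<'E'
import numpy as np, cv2
from rig import env
def snap(n,f):
    im=env.get_image(n); cv2.imwrite('pics/'+f,im[:,:,::-1]); return im
def ray(n,u,v,z):
    c=env.calibration(n); R=np.array(c['rotation']); p=np.array(c['position'])
    d=R@np.array([(u-c['cx'])/c['fx'],(v-c['cy'])/c['fy'],1]); return p+d*(z-p[2])/d[2]
def proj(n,P):
    c=env.calibration(n); R=np.array(c['rotation']); q=R.T@(np.array(P)-np.array(c['position']))
    return np.array([c['fx']*q[0]/q[2]+c['cx'],c['fy']*q[1]/q[2]+c['cy']])
E
python3 - <<'E'
from h import *
a=snap('top','t1.png');b=snap('side','s1.png')
for n in('top','side'):print(env.calibration(n))
print(env.finger_overhang,env.observe()['tool_rot'],env.observe()['time_s'])
E
```

```text
{'fx': 536.4436952138267, 'fy': 536.4436952138267, 'cx': 276.7219117798238, 'cy': 208.92378485336417, 'position': array([ 0.30613403, -0.0568836 ,  1.78784876]), 'rotation': array([[ 0.02004778, -0.99748623,  0.06796549],
       [-0.99974581, -0.01929896,  0.01165646],
       [-0.01031549, -0.0681819 , -0.99761958]])}
{'fx': 514.7353702447291, 'fy': 514.7353702447291, 'cx': 275.33547767016, 'cy': 211.0891794145758, 'position': array([0.12807457, 1.14250929, 0.83585359]), 'rotation': array([[-0.97349317, -0.10161362,  0.20490418],
       [-0.22772578,  0.51390848, -0.82706653],
       [-0.02126077, -0.85180558, -0.52342644]])}
0.017 [[-9.13164719e-01  4.07590026e-01 -7.52952671e-04]
 [ 4.07590633e-01  9.13164179e-01 -1.02875811e-03]
 [ 2.68257863e-04 -1.24632207e-03 -9.99999187e-01]] 0.1
```

View pics/t1.png

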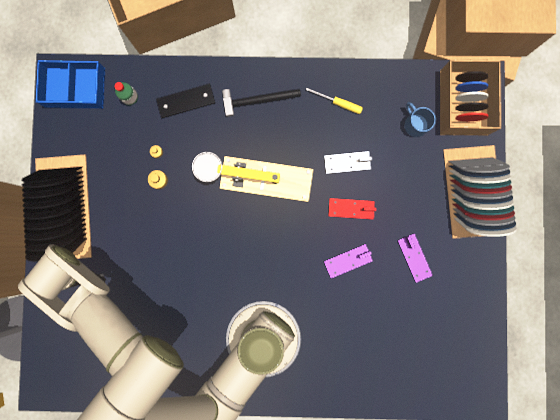

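View pics/s1.png

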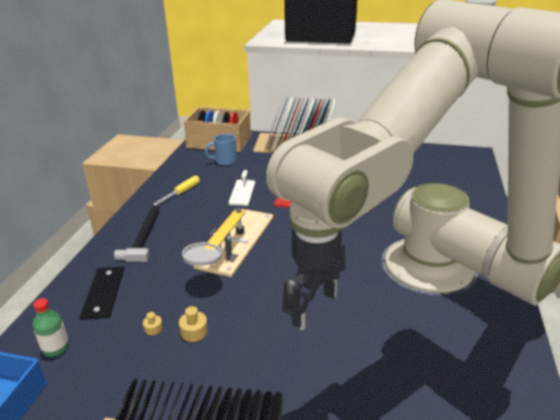

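The top view shows the brass weights at (156,151), small, and (157,180), larger. The job needs the larger, at (157,180). The lug plates are white (348,162), red (352,208) and two purple. The red one is meant, with its lug at the right end (~365,209). The pan is at (207,167), and the clamp's toe points right. Next I measure and confirm in one enlarged crop.

```bash
cat > m.py <<'E'
from h import *
im=cv2.imread('pics/t1.png'); hsv=cv2.cvtColor(im,cv2.COLOR_BGR2HSV)
def comps(lo,hi,z,name,roi,minA=60):
    m=cv2.inRange(hsv,lo,hi); k=np.zeros_like(m); x0,y0,x1,y1=roi; k[y0:y1,x0:x1]=m[y0:y1,x0:x1]
    for c in cv2.findContours(k,cv2.RETR_EXTERNAL,cv2.CHAIN_APPROX_NONE)[0]:
        if cv2.contourArea(c)<minA: continue
        r=cv2.minAreaRect(c); b=np.array([ray('top',*p,z)[:2] for p in cv2.boxPoints(r)])
        print(name,np.round(r[0],1),'ctr',ray('top',*r[0],z)[:2].round(3),'box',b.round(3).tolist(),'sides',np.linalg.norm(b[1]-b[0]).round(3),np.linalg.norm(b[2]-b[1]).round(3))
comps((0,150,80),(8,255,255),.008,'red',(310,180,400,240))
comps((0,0,150),(180,60,255),.008,'white',(315,140,380,180))
comps((15,120,100),(35,255,255),.034,'weight',(140,140,175,195))
comps((24,170,100),(35,255,255),.085,'arm',(190,150,320,205))
comps((8,40,120),(26,160,255),.012,'bed',(190,150,320,205))
comps((0,0,120),(180,40,255),.09,'pan',(185,145,232,190))
s=cv2.imread('pics/s1.png')
A=cv2.resize(im[135:235,140:390],None,fx=3.2,fy=3.2,interpolation=cv2.INTER_CUBIC)
B=cv2.resize(s[170:350,130:330],(300,270),interpolation=cv2.INTER_CUBIC)
C=np.zeros((595,800,3),np.uint8);C[:320]=A;C[322:592,:300]=B
C[322:592,320:770]=cv2.resize(s[150:222,210:330],(450,270),interpolation=cv2.INTER_CUBIC)
cv2.imwrite('pics/c1.png',C)
E
python3 m.py
```

```text
red [351.8 208.3] ctr [ 0.434 -0.285] box [[0.408, -0.206], [0.468, -0.21], [0.461, -0.364], [0.401, -0.361]] sides 0.06 0.155
white [347.9 161.8] ctr [ 0.59  -0.271] box [[0.612, -0.19], [0.63, -0.345], [0.568, -0.352], [0.549, -0.197]] sides 0.157 0.063
weight [157.5 179. ] ctr [0.517 0.359] box [[0.546, 0.391], [0.547, 0.328], [0.488, 0.326], [0.486, 0.389]] sides 0.063 0.06
weight [156. 151.] ctr [0.61  0.367] box [[0.63, 0.388], [0.63, 0.348], [0.59, 0.346], [0.59, 0.386]] sides 0.04 0.04
pan [207.  166.5] ctr [0.553 0.188] box [[0.599, 0.238], [0.601, 0.142], [0.508, 0.139], [0.506, 0.235]] sides 0.096 0.093
```

View pics/c1.png

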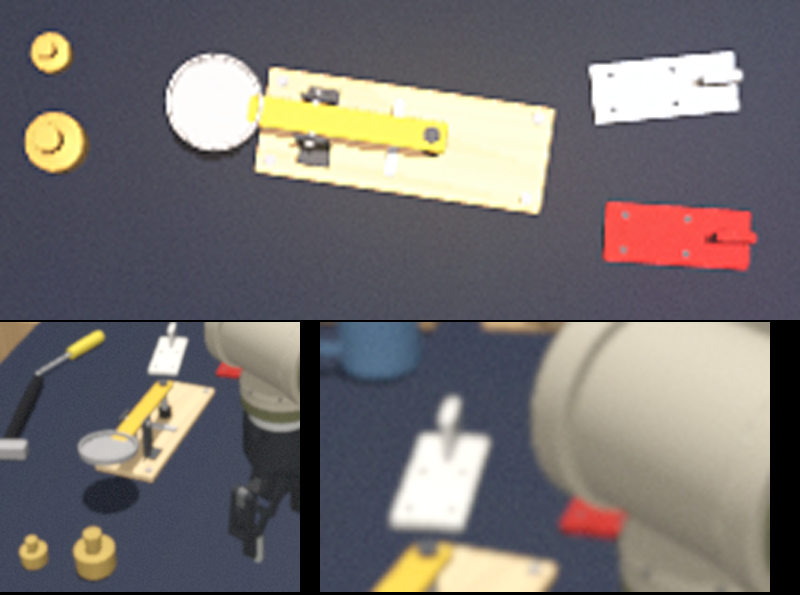

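The crop confirms it: the larger weight is at crop (55,140), and the red plate is at crop (680,237) with its lug at the right, so its front already faces the clamp. The bed corners are clear at crop (270,68), (555,107), (541,213) and (256,172).

```bash
python3 - <<'E'
from h import *
cp=lambda x,y:(x/3.2+140,y/3.2+135)
TL,TR,BR,BL=[ray('top',*cp(*p),.012)[:2] for p in((270,68),(555,107),(541,213),(256,172))]
print(TL,TR,BR,BL,[np.linalg.norm(v).round(3) for v in(TL-TR,TR-BR,BR-BL,BL-TL)])
u=(TL+BL-TR-BR);u/=np.linalg.norm(u);c=(TL+TR+BL+BR)/4
s=c+u*.005;print('u',u,'yaw',np.arctan2(-u[0],u[1]),'stop',s,'pan',s+.185*u,'lugtarget',s-.131*u)
print('pan meas',ray('top',207,166.5,.09))
print('knob',ray('top',*cp(48,138),.064), 'base', ray('top',*cp(55,142),.03))
for a,p in(('lug top mid L/R',[(708,238),(755,238)]),):
  print(a,[ray('top',*cp(*q),.046)[:2] for q in p])
# red plate axis from corners
r=[ray('top',*cp(*p),.008)[:2] for p in((606,203),(750,212),(748,269),(605,260))]
v=(r[0]+r[3]-r[1]-r[2]);v/=np.linalg.norm(v);cc=sum(r)/4
print('red',cc,'axis',v,'yaw',np.arctan2(-v[0],v[1]),'lug',cc-.055*v,np.linalg.norm(r[0]-r[1]))
o=env.observe();T=o['tool_rot'];print(o['position'],'tool y yaw',np.arctan2(-T[0][1],T[1][1]))
E
```

```text
[0.60025518 0.14243693] [ 0.56472005 -0.15578422] [ 0.45368192 -0.14297856] [0.49079614 0.15410379] [np.float64(0.3), np.float64(0.112), np.float64(0.299), np.float64(0.11)]
u [0.12113876 0.99263558] yaw -0.12143700839383459 stop [0.52796902 0.00440767] pan [0.55037969 0.18804525] lugtarget [ 0.51209984 -0.1256276 ]
pan meas [0.5532917  0.18834778 0.09      ]
knob [0.51598913 0.35976943 0.064     ] base [0.5161092  0.36059412 0.03      ]
lug top mid L/R [array([ 0.42864609, -0.31118097]), array([ 0.42956797, -0.35880755])]
red [ 0.43281802 -0.28480725] axis [0.04354996 0.99905125] yaw -0.04356374157796322 lug [ 0.43042278 -0.33975507] 0.1496212989520332
[0.22403552 0.50204773 0.2477906 ] tool y yaw -0.4198137054135854
```

jog_arm(
  hand=[0.08,0.07,0.06,0.06,0.06],
  travel=[
    [0.05,-0.025,0],
    [0.055,-0.027,0],
    [0.055,-0.027,0],
    [0.055,-0.027,0],
    [0.05,-0.024,-0.02],
  ],
  yaw=[0.08,0.08,0.08,0.08,0.1],
  grip_force=60,
)

```text
time_s: 0.72
position: [0.4914, 0.3712, 0.229]
tool_rot: [[-1.0, -0.003, 0.002], [-0.003, 1.0, 0.001], [-0.002, 0.001, -1.0]]
ft_force: [0.0, 1.0, 0.2]
grip_width: 0.0601
gripper_force: 0.0
```

jog_arm(
  hand=[0.06,0.06,0.06,0.06,0.06],
  travel=[
    [0.027,-0.012,-0.03],
    [0,0,-0.03],
    [0,0,-0.01],
    [0,0,0],
    [0,0,0],
  ],
  yaw=[0,0,0,0,0],
)

```text
time_s: 1.35
position: [0.5163, 0.3608, 0.1598]
tool_rot: [[-1.0, -0.001, 0.002], [-0.001, 1.0, 0.001], [-0.002, 0.001, -1.0]]
ft_force: [-0.1, -0.2, 0.9]
grip_width: 0.0602
gripper_force: 0.0
```

```bash
python3 - <<'E'
from h import *
a=snap('top','t2.png');b=snap('side','s2.png')
o=env.observe();p=np.array(o['position']);print(p,o['grip_width'],o['ft_force'],o['time_s'],np.arctan2(-o['tool_rot'][0][1],o['tool_rot'][1][1]))
for n,f in(('top',a),('side',b)):
    h=cv2.cvtColor(f,cv2.COLOR_RGB2HSV);print(n,'weight expected',proj(n,[.516,.36,.032]),'knob',proj(n,[.516,.36,.062]))
cv2.imwrite('pics/c2.png',cv2.resize(b[230:380,100:300],(800,600))[:,:,::-1])
E
```

```text
[0.51629364 0.36061966 0.15959717] 0.06005740199487658 [ 0.09384708 -0.12155338 -0.52608267] 1.45 0.0006583631387478664
top weight expected [157.22487014 179.33662801] knob [155.07513929 178.1976678 ]
side weight expected [193.53166361 320.17472495] knob [192.10653727 310.0657026 ]
```

View pics/c2.png

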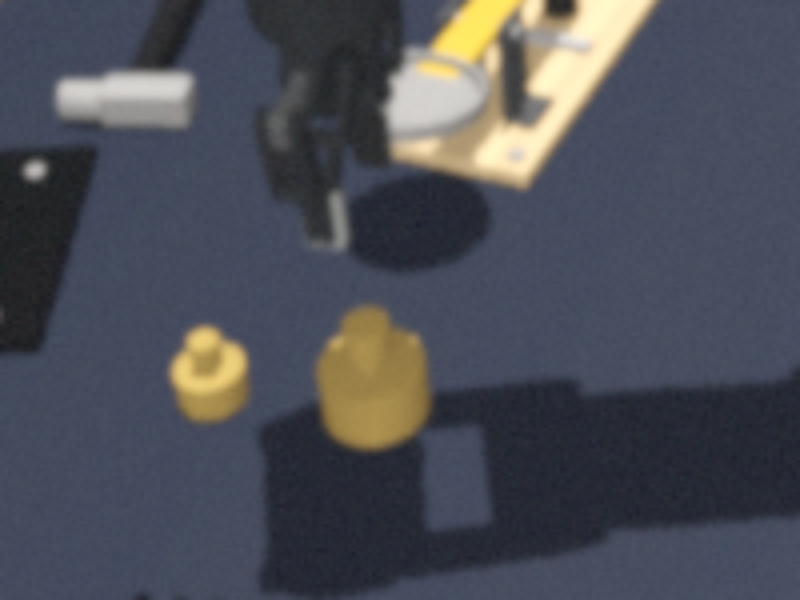

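The crop shows the weight's knob at crop (366,320), which is pixel (191.5,310). It was predicted at (192,310), so the position holds and I descend and grip.

jog_arm(
  hand=[0.06,0.06,0.06,0.06,0.06],
  travel=[
    [0,0,-0.04],
    [0,0,-0.03],
    [0,0,-0.02],
    [0,0,-0.014],
    [0,0,0],
  ],
  yaw=[0,0,0,0,0],
)

```text
time_s: 2.08
position: [0.516, 0.3602, 0.054]
tool_rot: [[-1.0, -0.0, -0.001], [-0.0, 1.0, -0.0], [0.001, -0.0, -1.0]]
ft_force: [0.6, 0.3, 0.8]
grip_width: 0.0598
gripper_force: 0.0
```

jog_arm(
  hand=[0.01,0.01,0.01,0.01,0.01],
  travel=[
    [0,0,0],
    [0,0,0],
    [0,0,0],
    [0,0,0],
    [0,0,0],
  ],
  yaw=[0,0,0,0,0],
)

```text
time_s: 2.7
position: [0.5166, 0.3608, 0.0555]
tool_rot: [[-1.0, -0.0, 0.002], [-0.0, 1.0, 0.001], [-0.002, 0.001, -1.0]]
ft_force: [-1.6, 2.6, 4.9]
grip_width: 0.0241
gripper_force: 58.7
```

jog_arm(
  hand=[0.01,0.01,0.01,0.01,0.01],
  travel=[
    [0,0,0.02],
    [0,0,0.04],
    [0,0,0.04],
    [0,0,0.04],
    [0,0,0],
  ],
  yaw=[0,0,0,0,0],
)

```text
time_s: 3.32
position: [0.5167, 0.3604, 0.1958]
tool_rot: [[-1.0, -0.0, 0.003], [-0.0, 1.0, 0.001], [-0.003, 0.001, -1.0]]
ft_force: [-0.1, -0.1, -8.9]
grip_width: 0.0242
gripper_force: 60.4
```

jog_arm(
  hand=[0.01,0.01,0.01,0.01,0.01],
  travel=[
    [0.007,-0.03,0],
    [0.009,-0.05,0],
    [0.009,-0.05,0],
    [0.009,-0.042,0],
    [0,0,0],
  ],
  yaw=[0,0,0,0,0],
)

```text
time_s: 3.95
position: [0.5497, 0.1852, 0.1912]
tool_rot: [[-1.0, 0.004, -0.005], [0.004, 1.0, -0.002], [0.005, -0.002, -1.0]]
ft_force: [-0.6, 1.3, -8.9]
grip_width: 0.0236
gripper_force: 61.1
```

jog_arm(
  hand=[0.01,0.01,0.01,0.01,0.01],
  travel=[
    [0,0,-0.02],
    [0,0,-0.015],
    [0,0,-0.01],
    [0,0,-0.006],
    [0,0,0],
  ],
  yaw=[0,0,0,0,0],
)

```text
time_s: 4.58
position: [0.5501, 0.1884, 0.1431]
tool_rot: [[-1.0, -0.0, -0.0], [-0.0, 1.0, -0.0], [0.0, -0.0, -1.0]]
ft_force: [0.3, 0.7, -7.4]
grip_width: 0.024
gripper_force: 61.2
```

```bash
python3 - <<'E'
from h import *
b=snap('side','s3.png');o=env.observe();print(o['position'],o['ft_force'])
cv2.imwrite('pics/c3.png',cv2.resize(b[150:300,130:330],(800,600))[:,:,::-1])
print('TCP-.024 proj',proj('side',np.array(o['position'])-[0,0,.056]))
E
```

```text
[0.55025914 0.18835016 0.14359326] [ 0.21945864  0.4920588  -6.56204747]
TCP-.024 proj [203.12069811 253.37949813]
```

View pics/c3.png

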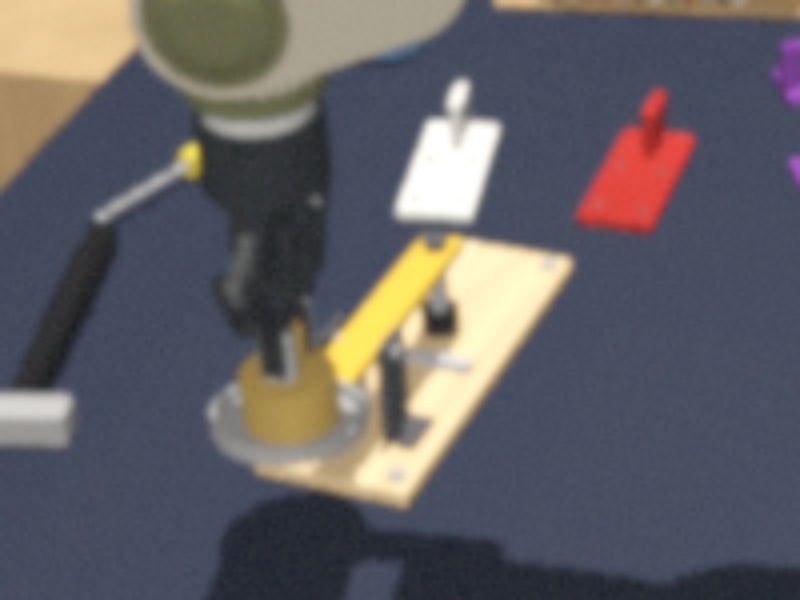

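The picture shows the weight's base at crop (290,440), centred in the pan, with the arm starting to open. I lower to mid-travel and let go.

jog_arm(
  hand=[0.01,0.01,0.01,0.01,0.01],
  travel=[
    [0,0,-0.006],
    [0,0,-0.006],
    [0,0,-0.004],
    [0,0,0],
    [0,0,0],
  ],
  yaw=[0,0,0,0,0],
)

```text
time_s: 5.25
position: [0.5503, 0.1882, 0.1274]
tool_rot: [[-1.0, -0.0, 0.0], [-0.0, 1.0, -0.0], [-0.0, -0.0, -1.0]]
ft_force: [0.5, 0.9, -4.9]
grip_width: 0.0236
gripper_force: 61.4
```

jog_arm(
  hand=[0.04,0.05,0.06,0.06,0.06],
  travel=[
    [0,0,0],
    [0,0,0],
    [0,0,0],
    [0,0,0],
    [0,0,0],
  ],
  yaw=[0,0,0,0,0],
)

```text
time_s: 5.88
position: [0.5502, 0.1882, 0.1274]
tool_rot: [[-1.0, -0.0, 0.0], [-0.0, 1.0, -0.0], [-0.0, -0.0, -1.0]]
ft_force: [0.1, 0.1, 0.3]
grip_width: 0.0599
gripper_force: 0.0
```

jog_arm(
  hand=[0.06,0.06,0.06,0.06,0.06],
  travel=[
    [0,0,0.02],
    [0,0,0.04],
    [0,0,0.05],
    [0,0,0.03],
    [0,0,0],
  ],
  yaw=[0,0,0,0,0],
)

```text
time_s: 6.5
position: [0.5507, 0.1884, 0.2696]
tool_rot: [[-1.0, -0.0, 0.005], [-0.0, 1.0, 0.001], [-0.005, 0.001, -1.0]]
ft_force: [-0.3, 0.7, -0.4]
grip_width: 0.0598
gripper_force: 0.0
```

jog_arm(
  hand=[0.06,0.06,0.06,0.06,0.06],
  travel=[
    [-0.025,-0.055,0],
    [-0.025,-0.055,0],
    [-0.025,-0.055,0],
    [-0.025,-0.055,0],
    [-0.02,-0.055,0],
  ],
  yaw=[-0.16,-0.16,-0.16,-0.16,-0.16],
)

```text
time_s: 7.12
position: [0.4286, -0.088, 0.2663]
tool_rot: [[-0.693, 0.721, -0.002], [0.721, 0.693, 0.001], [0.002, -0.001, -1.0]]
ft_force: [0.3, -0.2, -0.8]
grip_width: 0.06
gripper_force: 0.0
```

jog_arm(
  hand=[0.06,0.06,0.06,0.06,0.06],
  travel=[
    [0,-0.055,0],
    [0,-0.055,0],
    [0,-0.055,0],
    [0,-0.055,0],
    [0,-0.033,0],
  ],
  yaw=[-0.16,-0.16,-0.16,-0.16,-0.16],
)

```text
time_s: 7.75
position: [0.4294, -0.3419, 0.2655]
tool_rot: [[0.036, 0.999, -0.002], [0.999, -0.036, 0.002], [0.002, -0.002, -1.0]]
ft_force: [-0.1, 1.1, 1.4]
grip_width: 0.06
gripper_force: 0.0
```

```bash
python3 - <<'E'
from h import *
b=snap('side','s4.png');a=snap('top','t4.png');o=env.observe();T=o['tool_rot'];print(o['position'],o['ft_force'],o['time_s'],'yaw',np.arctan2(-T[0][1],T[1][1]))
C=np.hstack([cv2.resize(b[140:320,130:370],(400,300)),cv2.resize(a[130:260,180:410][:,:],(400,226+74))])
cv2.imwrite('pics/c4.png',C[:,:,::-1])
E
```

```text
[ 0.42943091 -0.34240195  0.26516422] [ 0.08201855  0.80813312 -0.18055368] 7.85 yaw -1.6057691278383777
```

View pics/c4.png

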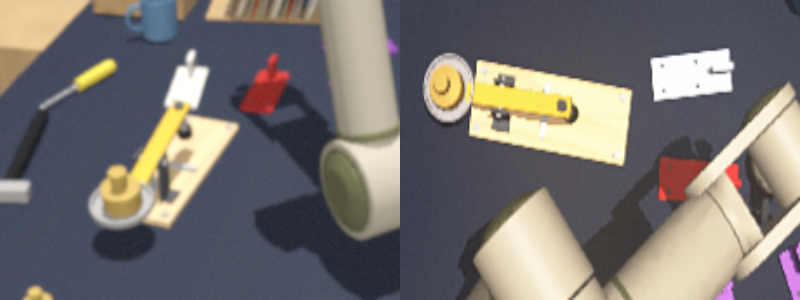

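The weight stands in the pan at crop (118,195) and the arm is open, with the pad raised. Next I descend on the red lug.

jog_arm(
  hand=[0.06,0.06,0.06,0.06,0.06],
  travel=[
    [0,0.003,-0.06],
    [0,0,-0.06],
    [0,0,-0.05],
    [0,0,-0.03],
    [0,0,0],
  ],
  yaw=[0,0,0,0,0],
)

```text
time_s: 8.48
position: [0.4293, -0.3349, 0.0652]
tool_rot: [[0.027, 1.0, -0.004], [1.0, -0.027, 0.005], [0.004, -0.004, -1.0]]
ft_force: [-0.6, -0.1, 0.7]
grip_width: 0.0604
gripper_force: 0.0
```

jog_arm(
  hand=[0.06,0.06,0.06,0.06,0.06],
  travel=[
    [0,0,-0.015],
    [0,0,-0.012],
    [0,0,-0.006],
    [0,0,0],
    [0,0,0],
  ],
  yaw=[0,0,0,0,0],
)

```text
time_s: 9.1
position: [0.4303, -0.3369, 0.0347]
tool_rot: [[0.029, 1.0, 0.0], [1.0, -0.029, -0.0], [-0.0, 0.0, -1.0]]
ft_force: [0.2, 0.4, -0.4]
grip_width: 0.0599
gripper_force: 0.0
```

jog_arm(
  hand=[0.03,0.02,0,0,0],
  travel=[
    [0,0,0],
    [0,0,0],
    [0,0,0],
    [0,0,0],
    [0,0,0],
  ],
  yaw=[0,0,0,0,0],
  grip_force=90,
)

```text
time_s: 9.72
position: [0.4304, -0.337, 0.0347]
tool_rot: [[0.029, 1.0, 0.001], [1.0, -0.029, -0.001], [-0.001, 0.001, -1.0]]
ft_force: [0.8, -0.4, 5.1]
grip_width: 0.0084
gripper_force: 88.2
```

jog_arm(
  hand=[0,0,0,0,0],
  travel=[
    [0,0,0],
    [0,0,0.01],
    [0,0,0.015],
    [0,0,0],
    [0,0,0],
  ],
  yaw=[0,0,0,0,0],
)

```text
time_s: 10.35
position: [0.43, -0.3367, 0.0593]
tool_rot: [[0.029, 1.0, -0.0], [1.0, -0.029, 0.0], [0.0, -0.0, -1.0]]
ft_force: [0.2, -0.7, -2.7]
grip_width: 0.0087
gripper_force: 87.5
```

```bash
python3 - <<'E'
from h import *
b=snap('side','s5.png');a=snap('top','t5.png');o=env.observe();T=o['tool_rot'];print(o['position'],o['ft_force'],o['time_s'],'yaw',np.arctan2(-T[0][1],T[1][1]))
C=np.hstack([cv2.resize(b[140:260,230:390],(400,300)),cv2.resize(a[130:260,220:410],(400,300))])
cv2.imwrite('pics/c5.png',C[:,:,::-1])
E
```

```text
[ 0.42997282 -0.3365735   0.05896504] [ 0.8140053  -0.04266112 -2.19892112] 10.45 yaw -1.5997479866133022
```

View pics/c5.png

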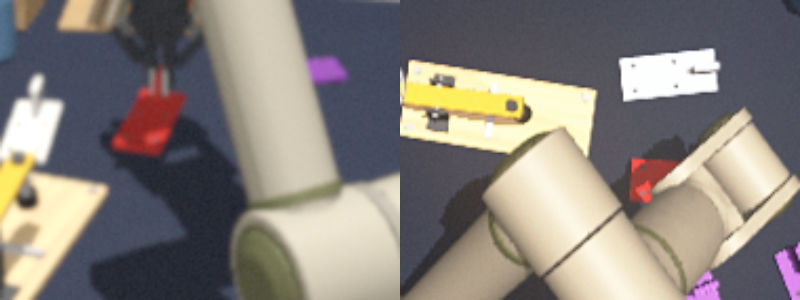

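The plate is held and level: its front is at top crop (630,180), or pixel ~(329,208). I check it against the expected front edge.

```bash
python3 - <<'E'
from h import *
u=np.array([.029,1,0]);w=np.array([1,-.029,0]);L=np.array([.430,-.338,0])
im=cv2.imread('pics/t5.png');s=cv2.imread('pics/s5.png')
for n,f,roi in(('top',im,(315,185,350,235)),('side',s,(265,160,310,210))):
    h=cv2.cvtColor(f,cv2.COLOR_BGR2HSV);m=cv2.inRange(h,(0,140,60),(9,255,255))|cv2.inRange(h,(172,140,60),(180,255,255))
    y,x=np.nonzero(m[roi[1]:roi[3],roi[0]:roi[2]]);x=x+roi[0];y=y+roi[1]
    if n=='top':
        e=[x[y==r].min() for r in range(200,217)];print('front col median',np.median(e),'rows',y[x<335].min(),y[x<335].max())
        q=np.median(e),(y[x<335].min()+y[x<335].max())/2
        print([ray('top',*q,z).round(4).tolist() for z in(.02,.032)])
    else: print('side lowest',y.max(),x[y==y.max()].mean(),'leftmost',x.min(),y[x==x.min()].mean())
    for z in(.024,.032):
        for k in(-.03,0,.03):print(n,z,k,proj(n,L+.13*u+k*w+[0,0,z]).round(1))
E
```

```text
front col median 330.0 rows 199 216
[[0.4347, -0.212, 0.02], [0.4338, -0.2109, 0.032]]
top 0.024 -0.03 [328.5 216.8]
top 0.024 0 [328.9 207.7]
top 0.024 0.03 [329.3 198.6]
top 0.032 -0.03 [328.7 216.6]
top 0.032 0 [329.1 207.5]
top 0.032 0.03 [329.5 198.4]
side lowest 201 290.5 leftmost 275 197.0
side 0.024 -0.03 [293.4 201.4]
side 0.024 0 [284.1 200.3]
side 0.024 0.03 [274.8 199.3]
side 0.032 -0.03 [293.4 199.2]
side 0.032 0 [284.  198.1]
side 0.032 0.03 [274.7 197. ]
```

jog_arm(
  hand=[0,0,0,0,0],
  travel=[
    [0.01,0.007,0],
    [0.02,0.014,0],
    [0.02,0.014,0],
    [0.012,0.008,0],
    [0,0,0],
  ],
  yaw=[-0.02,-0.03,-0.03,-0.012,0],
)

```text
time_s: 11.08
position: [0.4924, -0.2934, 0.059]
tool_rot: [[0.119, 0.993, -0.0], [0.993, -0.119, 0.0], [0.0, -0.0, -1.0]]
ft_force: [-0.2, -0.3, -2.4]
grip_width: 0.0082
gripper_force: 87.6
```

jog_arm(
  hand=[0,0,0,0,0],
  travel=[
    [0.003,0.025,-0.002],
    [0.005,0.04,-0.001],
    [0.005,0.04,0],
    [0.004,0.03,0],
    [0.001,0.012,0],
  ],
  yaw=[-0.002,0,0,0,0],
)

```text
time_s: 11.7
position: [0.5098, -0.1461, 0.0563]
tool_rot: [[0.121, 0.993, -0.0], [0.993, -0.121, 0.0], [0.0, -0.001, -1.0]]
ft_force: [0.9, -1.0, -2.8]
grip_width: 0.0085
gripper_force: 87.7
```

jog_arm(
  hand=[0,0,0,0,0],
  travel=[
    [0,0,0],
    [0,0,-0.003],
    [0,0,-0.003],
    [0,0,-0.002],
    [0,0,0],
  ],
  yaw=[0,0,0,0,0],
)

```text
time_s: 12.32
position: [0.51, -0.147, 0.0481]
tool_rot: [[0.123, 0.992, -0.0], [0.992, -0.123, 0.0], [0.0, -0.0, -1.0]]
ft_force: [-0.0, -0.0, -2.3]
grip_width: 0.0084
gripper_force: 87.7
```

```bash
python3 - <<'E'
from h import *
b=snap('side','s6.png');a=snap('top','t6.png');o=env.observe();T=o['tool_rot'];print(o['position'],o['ft_force'],o['time_s'],'yaw',np.arctan2(-T[0][1],T[1][1]))
C=np.hstack([cv2.resize(b[150:285,160:310],(400,360)),cv2.resize(a[130:230,190:350],(400,360))])
cv2.imwrite('pics/c6.png',C[:,:,::-1])
E
```

```text
[ 0.51019186 -0.14686537  0.04832896] [-0.0923256  -0.77232785 -1.14005455] 12.425 yaw -1.6939182599719504
```

View pics/c6.png

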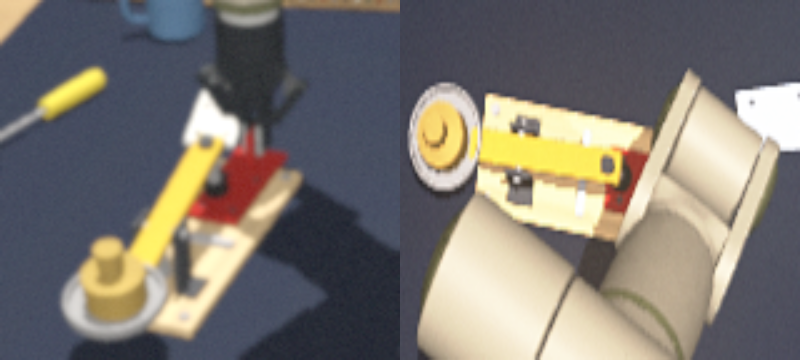

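The plate is under the pad, with its front edge at side crop (215,220) and about 20 mm short of the stop strip. I advance until it touches.

jog_arm(
  hand=[0,0,0,0,0],
  travel=[
    [0.001,0.006,-0.001],
    [0.001,0.006,0],
    [0,0.003,0],
    [0,0,0],
    [0,0,0],
  ],
  yaw=[0,0,0,0,0],
)

```text
time_s: 13.05
position: [0.5122, -0.1318, 0.0474]
tool_rot: [[0.123, 0.992, 0.0], [0.992, -0.123, -0.0], [-0.0, 0.0, -1.0]]
ft_force: [-0.9, -0.2, -2.2]
grip_width: 0.0087
gripper_force: 87.7
```

jog_arm(
  hand=[0,0,0,0,0],
  travel=[
    [0,0.002,0],
    [0,0.002,0],
    [0,0,0],
    [0,0,0],
    [0,0,0],
  ],
  yaw=[0,0,0,0,0],
)

```text
time_s: 13.68
position: [0.5122, -0.1278, 0.0473]
tool_rot: [[0.123, 0.992, 0.0], [0.992, -0.123, -0.0], [-0.0, 0.0, -1.0]]
ft_force: [0.1, 0.2, -2.0]
grip_width: 0.0084
gripper_force: 87.7
```

jog_arm(
  hand=[0,0,0,0,0],
  travel=[
    [0,0.002,0],
    [0,0.001,0],
    [0,0,0],
    [0,0,0],
    [0,0,0],
  ],
  yaw=[0,0,0,0,0],
)

```text
time_s: 14.3
position: [0.5122, -0.1248, 0.0473]
tool_rot: [[0.123, 0.992, 0.0], [0.992, -0.123, 0.0], [0.0, 0.0, -1.0]]
ft_force: [-0.3, 0.7, -2.0]
grip_width: 0.0087
gripper_force: 87.7
```

jog_arm(
  hand=[0,0,0,0,0],
  travel=[
    [0,0.001,0],
    [0,0.001,0],
    [0,0,0],
    [0,0,0],
    [0,0,0],
  ],
  yaw=[0,0,0,0,0],
)

```text
time_s: 14.92
position: [0.5122, -0.1228, 0.0473]
tool_rot: [[0.123, 0.992, 0.0], [0.992, -0.123, -0.0], [-0.0, 0.0, -1.0]]
ft_force: [-0.5, -0.5, -1.9]
grip_width: 0.0084
gripper_force: 87.7
```

jog_arm(
  hand=[0,0,0,0,0],
  travel=[
    [0,0.001,0],
    [0,0.001,0],
    [0,0.001,0],
    [0,0,0],
    [0,0,0],
  ],
  yaw=[0,0,0,0,0],
)

```text
time_s: 15.55
position: [0.5123, -0.1203, 0.0475]
tool_rot: [[0.123, 0.992, 0.001], [0.992, -0.123, -0.001], [-0.001, 0.001, -1.0]]
ft_force: [-0.7, -6.0, -1.3]
grip_width: 0.0087
gripper_force: 87.8
```

```bash
python3 - <<'E'
from h import *
b=snap('side','s7.png');o=env.observe();print(o['position'],o['ft_force'],o['time_s'])
cv2.imwrite('pics/c7.png',cv2.resize(b[190:280,200:320],(800,600),interpolation=cv2.INTER_CUBIC)[:,:,::-1])
E
```

```text
[ 0.51232323 -0.12034118  0.04750003] [-0.45568103 -5.17709055 -0.289847  ] 15.6
```

View pics/c7.png

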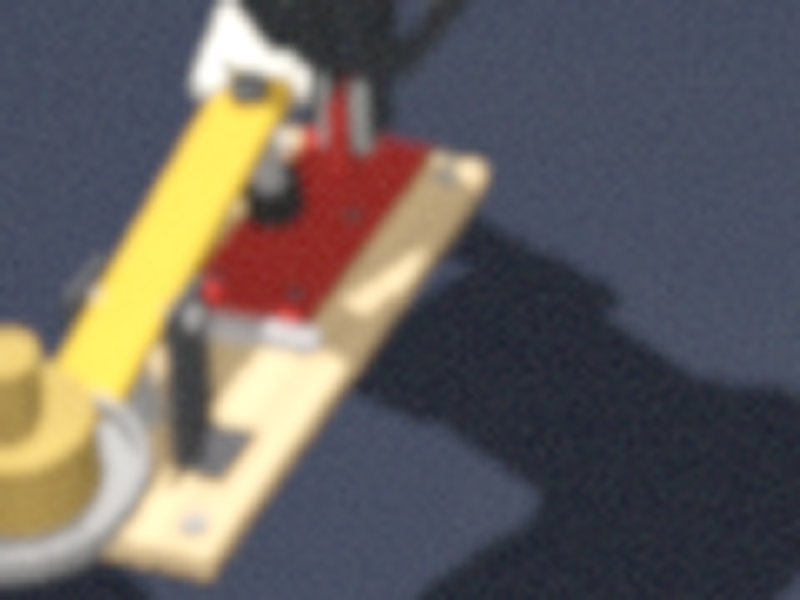

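The plate's front edge now meets the stop strip at crop (250,325), with −6 N of contact, and it runs parallel to the bed. I back off 1 mm, lower, release, and retreat up and away from the arm.

jog_arm(
  hand=[0,0,0,0,0],
  travel=[
    [0,-0.001,0],
    [0,0,-0.0005],
    [0,0,-0.0005],
    [0,0,0],
    [0,0,0],
  ],
  yaw=[0,0,0,0,0],
)

```text
time_s: 16.23
position: [0.512, -0.1205, 0.0467]
tool_rot: [[0.123, 0.992, -0.0], [0.992, -0.123, 0.0], [0.0, -0.0, -1.0]]
ft_force: [-2.5, 0.7, 6.0]
grip_width: 0.0086
gripper_force: 88.8
```

jog_arm(
  hand=[0.02,0.035,0.045,0.045,0.045],
  travel=[
    [0,0,0],
    [0,0,0],
    [0,0,0],
    [0,0,0],
    [0,0,0],
  ],
  yaw=[0,0,0,0,0],
)

```text
time_s: 16.85
position: [0.5122, -0.1208, 0.0463]
tool_rot: [[0.123, 0.992, 0.0], [0.992, -0.123, 0.0], [0.0, 0.0, -1.0]]
ft_force: [-0.2, -0.1, -0.2]
grip_width: 0.045
gripper_force: 0.0
```

jog_arm(
  hand=[0.045,0.045,0.045,0.045,0.045],
  travel=[
    [0,0,0.02],
    [0,0,0.04],
    [0,0,0.05],
    [0,0,0.05],
    [0,0,0.02],
  ],
  yaw=[0,0,0,0,0],
)

```text
time_s: 17.48
position: [0.5127, -0.121, 0.2293]
tool_rot: [[0.123, 0.992, 0.004], [0.992, -0.123, -0.002], [-0.001, 0.004, -1.0]]
ft_force: [-0.3, 0.4, -0.2]
grip_width: 0.0449
gripper_force: 0.0
```

jog_arm(
  hand=[0.045,0.045,0.045,0.045,0.045],
  travel=[
    [-0.03,-0.04,0],
    [-0.03,-0.05,0],
    [-0.03,-0.05,0],
    [-0.02,-0.05,0],
    [0,0,0],
  ],
  yaw=[0,0,0,0,0],
)

```text
time_s: 18.1
position: [0.4008, -0.3135, 0.2261]
tool_rot: [[0.127, 0.992, -0.0], [0.992, -0.127, -0.0], [-0.0, -0.0, -1.0]]
ft_force: [-1.1, 0.7, -1.0]
grip_width: 0.0452
gripper_force: 0.0
```

```bash
python3 - <<'E'
from h import *
b=snap('side','s8.png');a=snap('top','t8.png');o=env.observe();print(o['position'],o['ft_force'],o['time_s'])
C=np.hstack([cv2.resize(b[150:285,160:310],(400,360)),cv2.resize(a[130:230,190:350],(400,360))])
cv2.imwrite('pics/c8.png',C[:,:,::-1])
E
```

```text
[ 0.40194402 -0.31075023  0.22615453] [0.22339013 0.03269715 0.06992921] 18.2
```

View pics/c8.png

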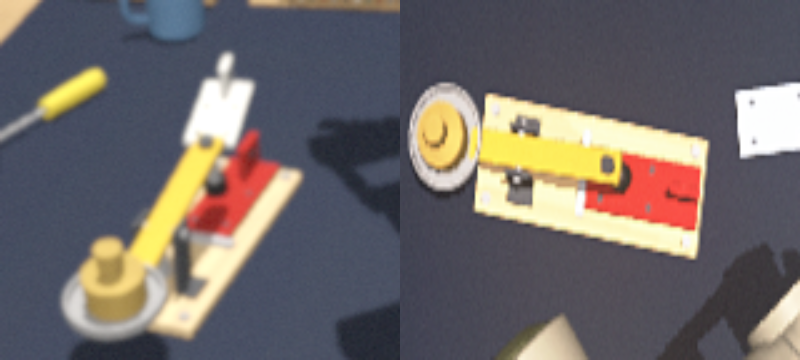

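The plate lies flat and centred under the pad, against the stop at top crop (585,190). The weight is in the pan at (442,130), the arm is open, and the white plate has not moved. I'm handing it in.

```bash
python3 -c "
from rig import env
print(env.close_job())"
```

```text
the job is handed in; nothing more can be done
None
```

The job is handed in: the larger brass weight stands in the pan holding the clamp open, the red plate lies flat under the pad against the stop strip (lug end trailing), and the white plate was not touched; the hand-in gave no verdict, so this rests on the last pictures and force readings.

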